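# Set a laminate strip to the gauge on the board shear and hold it for the cut

## Task

Get the long laminate strip on the bed of the hand-lever board shear ready for a colleague to cut: first bring it square against the fence, then slide it outward along the fence past the cutting edge, without lifting it off the bed, until its leading end is level with the pointer on the gauge bar. More than half of it then hangs out, so never let it tip; keep hold of the part that is still on the bed and finish while holding it there, flat and still. Leave the gauge pointer as it is set and everything else on the bench where it lies.

Things in the scene. Friction and masses are not known exactly. Their poses are not given: they have to be found in the camera images.
- strip_center (a point): Centre of the work piece, half-way through it: a plain tan laminate strip 350 x 60 x 5 mm, 0.13 to 0.27 kg, loose, flat on the shear's bed, slightly askew (up to 8 degrees), its middle line 60 to 90 mm from the fence plane. Its y axis runs along the 350 mm, -y towards the leading (outward) end; x across the 60 mm; z up. It tips over the cutting edge, unless held, once more than 175 mm hang out.
- strip_end (a point): Middle of the strip's leading 60 mm end, half-way through its thickness: 175 mm from strip_center along the strip's -y. Same axes as strip_center. At the start it hangs 15 to 55 mm out past the cutting edge.
- shear: The board shear, fixed on the table at varying place and yaw. Origin under its middle at table height. Axes: -y outward over the cutting edge, +x to fence and lever pivot. Flat grey bed with thin white grid lines, top 50 mm above the table, x -150 to 130, y -170 to 170 mm. Blade lever stands raised (fixed), just outside the edge, 72 degrees up from its pivot at x 152, over 100 mm above the strip's path.
- edge (a point): Point on the cutting edge (top outer corner of the steel lower blade, along the shear's x, level with the bed top), 30 mm to the -x side of the fence's plane: the strip's middle line crosses here when it lies against the fence. Shear's axes.
- fence (a point): Middle of the fence's working face, at bed height: an aluminium block 65 mm long, 12 mm high, on the bed 5 to 70 mm behind the cutting edge; the face looks to the shear's -x. Shear's axes. With the strip against it strip_center lies 30 mm to the -x side of the face and 2.5 mm higher. Further than 70 mm behind the edge the bed is free on both sides of the strip, so fingers can straddle its rear part.
- pointer (a point): The mark: tip of a thin steel plate (3 mm, point on its mid plane) centred on the dark sliding gauge block (24 mm along the bar) of the outrigger bar, 190 to 225 mm outside the cutting edge, 54 mm above the table, 7 mm beyond the fence's plane, so the strip passes it freely. Shear's axes: the strip's end is at the mark when both have the same y in them. The gauge slides if pushed with about 4 N.
- strip: The laminate strip itself (see strip_center); origin at the centre of its underside.
- offcut: Loose bystander: laminate off-cut 85 x 26 x 5 mm lying on the bed near its robot-side rim. Origin centre of underside.
- tray: Loose bystander: grey plastic catch tray 150 x 200 x 28 mm on the table below the overhang, outside the cutting edge; its rim is 22 mm lower than the bed. Origin centre of underside.
- scrap: Loose bystander: laminate scrap 60 x 45 x 5 mm in the tray. Origin centre of underside.
- multimeter: Loose bystander: black hand multimeter 175 x 85 x 41 mm on the table, left. Origin centre of underside.
- screwdriver: Loose bystander: black-handled screwdriver on the table, left. Origin centre of underside.
- calliper: Loose bystander: steel calliper 235 mm long on the table beyond the shear. Origin centre of underside.
- solder_reel: Loose bystander: grey solder reel, diameter 62, height 42 mm, beyond the shear on the left. Origin centre of underside.

How it is judged:
On the way:
1. the strip is against the fence and square (gap under 8 mm, skew under 3 degrees) while still short of the pointer by at least 10 mm (x of strip_center in the frame of fence above -0.038 m and angle between the y axis of strip and the y axis of fence, either way round below 0.052 rad and y of strip_end in the frame of pointer above 0.01 m), for 0.1 s.
At the end, for the whole second after the job is handed in: Leading end within 5 mm of the pointer along the outward direction; strip against the fence (gap at its centre under 4.5 mm), square within 2.6 degrees, flat on the bed (tilt under 1.7 degrees) and still; fingers, on the bed side of the cutting edge, hold it with over 1.5 N (y of strip_end in the frame of pointer between -0.005 and 0.005 m and x of strip_center in the frame of fence between -0.0345 and -0.027 m and angle between the y axis of strip and the y axis of fence, either way round below 0.045 rad and angle between strip's own z axis and vertical below 0.03 rad and z of strip_center in the frame of fence between -0.002 and 0.007 m and contact force between the fingers and strip above 1.5 N and y of the grasp point in the frame of edge above 0.015 m and linear speed of strip below 0.01 m/s); the arm keeps its last pose, push and grip.
It fails at once if the strip tips by more than 6 degrees (angle between strip's own z axis and vertical above 0.105 rad).
It fails at once if the strip is lifted 15 mm off the bed (z of strip_center in the frame of fence above 0.0175 m).
It fails at once if the gauge pointer is shifted by more than 4 mm (distance of pointer from where it was at the start of the episode above 0.004 m).
It fails at once if any bystander (off-cut, tray, scrap, multimeter, screwdriver, calliper, reel) is shifted by more than 20 mm (distance of any of offcut, tray, scrap, multimeter, screwdriver, calliper, solder_reel from where it was at the start of the episode above 0.02 m).
It also fails if it takes over 48 s, if anything falls off the work surface, if the arm or the gripper's body presses on something with over 40 N, if the wrist force passes 120 N, or if a joint passes its speed limit or range.

## Robot

A 6-joint arm with a two-finger parallel gripper is mounted at the origin on the work surface. World frame = base frame: x ahead of the robot, y to its left, z up, the work surface at z = 0. Lengths are in m, angles in rad, forces in N, time in s.
With the tool pointing down it reaches from about 0.375 to 0.9 m from the base axis. Payload 3.1 kg.
Tool frame: the origin (TCP) lies midway between the tips of the shut fingers; the grasp point (between the pads) lies 19 mm behind it; x points along the fingers, y is the direction in which the jaws open and shut, and the axes are right-handed (so a half turn about x gives the same grasp; the last joint's range is limited). The gripper opens to 87 mm and grips with 3 to 60 N. Pads are 19 mm wide; open, the fingers measure 117 mm over their backs; the gripper's body (75 mm by 190 mm) begins 51 mm behind the grasp point.
Start: joints at [0.932, 0.527, 1.433, -0, 1.181, -0.178], TCP at [0.277, 0.56, 0.223] pointing down, gripper open.
Joint ranges: [-3.08, 3.08], [-0.75, 2.2], [0.22, 2.44], [-1.43, 4.57], [0, 2.65], [-2.85, 2.85]. Speed limits (rad/s): [2.79, 2.79, 3.14, 3.14, 3.14, 3.14].

## Interface

Orientations are given as a unit quaternion [x, y, z, w].
In Python, from rig import get_obs, imaging, robot gives the robot as it stands.
- The arm moves only by the shell command python3 -m inch 'ROWS' [FORCE]. ROWS is JSON, a list of rows, each a list of 3 entries, a list of its own where there are three numbers: the finger opening in mm, from 0 to 87, then the shift along the tool's x, y, z in mm, then the turn, a rotation vector about the tool's x, y, z in degrees. In form: [[grip, [dx, dy, dz], [wx, wy, wz]], ...]. A call has 1 to 12 rows; each row shifts and turns the pose as measured when the row begins, along the tool's axes as they then stand; what a row does not reach is not made up. A row lasts 1/8 s, in which the tool goes at most 62.5 mm and 10.7 degrees, less where a joint would pass 70% of its speed; a pose out of reach is approached as far as the arm can. A call with a gripper value outside its range is refused whole. The fingers move at their own pace and stop on an object; FORCE is the grip in N (left out, the last holds). Time passes only in rows, so rows that do not move let the fingers close. It gives the time, the measured TCP pose, the force and the opening at its end, in the units of the state.
- get_obs(): the state, without advancing time (a new reading comes with each control period).
- imaging.camera(name): name is "scene" or "top"; returns the picture (400x640x3 uint8, red, green, blue); there is no depth.
- imaging.camera_params(name): a dict with "camera_matrix" (3x3 intrinsics, pixels), "xyz" and "rotation" of the camera in the world. Camera axes: x right, y down, z forward; pixel columns grow to the right and rows downward; lengths in m; the calibration is good to about 2 mm. A picture is of the moment at which its call begins. camera_params takes no time and is no camera call.
- robot.hand_in(): hands the job in, once; it reports no verdict.
Trained networks look in the newest picture that a camera, given by its name, has taken for a name from the list of things; names that differ only in an ending like _2 or _b are one class to them, and where a whole thing is asked for, a point or a joint stands for the part that bears it (a point fixed in the world has none). Each returns a list of dicts, best first, with "confidence" (0 to 1); they miss things now and then, are a little off and sometimes report something else, mostly with a low value. They report only what shows in the picture. A call takes as long as a camera call.
- imaging.cut_out(camera, target): "pixels" (400x640 bool, what is visible of it) and "box" ([centre column, centre row, width, height] in pixels, round what is visible of it).
- imaging.tip_of(camera, target): "pixel" ([column, row] in pixels: a listed point, or the origin of a listed thing).
The state is a dict: "time": time; "q": joint angles; "joint_velocities": joint speeds; "joint_torque": joint torques, N m; "position": TCP position; "tool_rot": TCP orientation; "ft_force": force on the tool from outside, world axes, zero at the start; "moment": the same for the moment, N m; "grip_width": finger opening in m.
Only numpy, scipy, OpenCV 4.12 (cv2) and the standard library are available. Lean on these libraries where they do the work, as an engineer would, in place of code of your own. Each camera call takes 0.05 s, during which the arm holds its last target. There are 200 camera calls.

## Working session

There is one attempt and no reset: what is moved stays moved. The work goes in short steps, Python scripts to look and compute and a shell command to move; the robot and the scene stay as the last step left them, time stands still between calls to the robot, and variables do not carry over. Pictures are saved under pics/ and viewed, about 8 in all and at most 12, crops included, and the job is handed in when it is done.

```bash
mkdir -p pics; ls
cat > h.py <<'E'
import numpy as np, cv2
from rig import get_obs, imaging, robot
from scipy.spatial.transform import Rotation as R
def ray(cam,px):
    p=imaging.camera_params(cam); K=np.array(p["camera_matrix"]); Rm=np.array(p["rotation"])
    if Rm.shape!=(3,3): Rm=R.from_quat(Rm).as_matrix()
    return np.array(p["xyz"]), Rm@np.linalg.inv(K)@np.array([px[0],px[1],1.])
def onz(cam,px,z):
    o,d=ray(cam,px); return o+d*(z-o[2])/d[2]
def proj(cam,X):
    p=imaging.camera_params(cam); Rm=np.array(p["rotation"])
    if Rm.shape!=(3,3): Rm=R.from_quat(Rm).as_matrix()
    c=np.array(p["camera_matrix"])@(Rm.T@(np.array(X)-p["xyz"])); return c[:2]/c[2]
E
python3 - <<'E'
from h import *
np.set_printoptions(precision=4,suppress=True)
for c in("scene","top"):
    im=imaging.camera(c); cv2.imwrite(f"pics/{c}0.png",im[:,:,::-1])
    print(c,imaging.camera_params(c))
    for n,z in(("strip_center",.0525),("strip_end",.0525),("edge",.05),("fence",.05),("pointer",.054),("shear",0),("offcut",.05)):
        for r in imaging.tip_of(c,n)[:2]: print(n,np.round(r["pixel"],1),round(r["confidence"],2),onz(c,r["pixel"],z))
print(get_obs())
E
```

```text
pics
scene {'camera_matrix': array([[390.1479,   0.    , 319.2668],
       [  0.    , 390.1479, 202.085 ],
       [  0.    ,   0.    ,   1.    ]]), 'xyz': array([ 1.1269, -0.4199,  0.6427]), 'rotation': array([ 0.8265,  0.3527, -0.1809, -0.3996])}
strip_center [311.7 203. ] 0.7 [0.5591 0.0758 0.0525]
strip_end [239.7 228.8] 0.81 [ 0.5144 -0.105   0.0525]
strip_end [176.  288.1] 0.39 [ 0.5718 -0.2912  0.0525]
edge [269.4 235.1] 0.7 [ 0.5762 -0.068   0.05  ]
fence [407.6 158.5] 0.74 [0.5971 0.4129 0.05  ]
fence [286.5 236.5] 0.62 [ 0.6065 -0.0435  0.05  ]
pointer [176.9 288.1] 0.82 [ 0.5744 -0.2902  0.054 ]
shear [316.9 212.6] 0.77 [0.5478 0.1023 0.    ]
shear [174.  286.2] 0.4 [ 0.5147 -0.2804  0.    ]
offcut [291.3 177.8] 0.75 [0.4371 0.1129 0.05  ]
top {'camera_matrix': array([[364.3827,   0.    , 321.2815],
       [  0.    , 364.3827, 202.995 ],
       [  0.    ,   0.    ,   1.    ]]), 'xyz': array([0.5201, 0.0954, 1.1152]), 'rotation': array([-0.702 ,  0.7115, -0.0225,  0.0237])}
strip_center [332.8 215.8] 0.77 [0.5518 0.0636 0.0525]
strip_end [393.7 228. ] 0.69 [ 0.5139 -0.1129  
[... 194 characters left out ...]
-0.0394  0.05  ]
pointer [394.8 229.7] 0.63 [ 0.509  -0.1157  0.054 ]
pointer [455.7 206.3] 0.56 [ 0.5746 -0.2949  0.054 ]
shear [315.7 218.8] 0.82 [0.5449 0.1145 0.    ]
offcut [317.1 253.8] 0.59 [0.4422 0.1109 0.05  ]
{'time': 0.8, 'q': array([ 0.9325,  0.5274,  1.4327,  0.    ,  1.1814, -0.1785]), 'joint_velocities': array([ 0.0001,  0.0018,  0.0008, -0.001 ,  0.0019,  0.0006]), 'joint_torque': array([ -0.    , -43.9938, -17.6979,   0.0633,   0.0502,  -0.    ]), 'position': array([0.2773, 0.5601, 0.2226]), 'tool_rot': array([ 0.1612,  0.6885, -0.1611,  0.6885]), 'ft_force': array([ 0.3743, -0.0736, -0.0869]), 'moment': array([-0.0088,  0.0448,  0.0214]), 'grip_width': 0.08718565380210776}
```

Run:
```python
import cv2
a=cv2.imread("pics/top0.png"); cv2.imwrite("pics/t0c.png",cv2.resize(a[130:300,230:490],None,fx=3,fy=3,interpolation=cv2.INTER_CUBIC))
```

```text
(no output)
```

View pics/t0c.png

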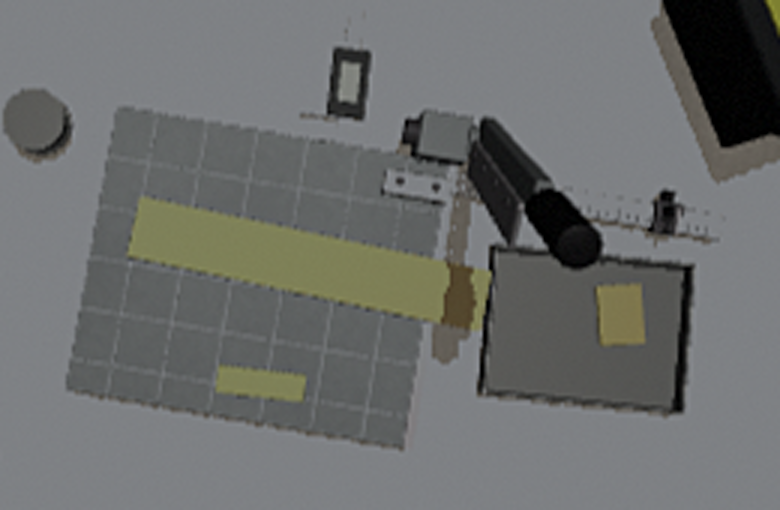

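View pics/scene0.png

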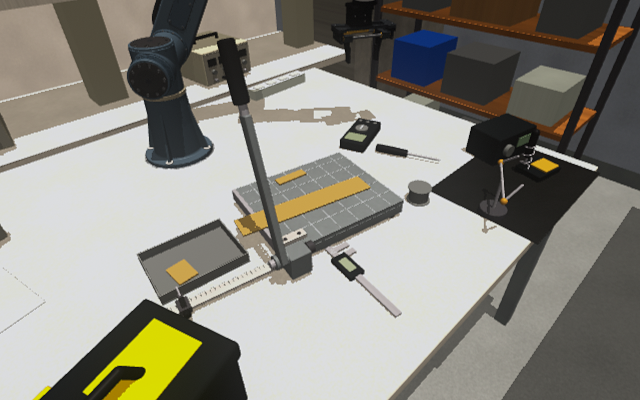

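```bash
cat >> h.py <<'E'
from scipy.optimize import least_squares
def strip_pose(cam="top"):
    m=max(imaging.cut_out(cam,"strip"),key=lambda r:r["confidence"]); 
    ys,xs=np.nonzero(m["pixels"]); P=np.array([onz(cam,(x,y),.055)[:2] for x,y in zip(xs,ys)])
    c,wh,a=cv2.minAreaRect((P*1000).astype(np.float32))
    ax=np.linalg.svd(P-P.mean(0),full_matrices=False)[2][0]; ax=ax*np.sign(ax[1])
    yaw=np.arctan2(-ax[0],ax[1]); return m["confidence"],np.array(c)/1000,wh,P.mean(0),yaw
E
python3 - <<'E'
from h import *
np.set_printoptions(precision=4,suppress=True)
top=lambda x,y:(230+x/3-.33,130+y/3-.33)
W=[onz("top",top(*p),.05)[:2] for p in((118,107),(67,388),(404,447))]; S=[(.13,.17),(-.15,.17),(-.15,-.17)]
W=np.array(W);S=np.array(S);print(W,np.linalg.norm(W[0]-W[1]),np.linalg.norm(W[1]-W[2]))
rot=lambda a:np.array([[np.cos(a),-np.sin(a)],[np.sin(a),np.cos(a)]])
r=least_squares(lambda p:(S@rot(p[2]).T+p[:2]-W).ravel(),[.54,.11,-.17]);print(r.x,np.degrees(r.x[2]),r.fun)
Q=rot(r.x[2])
for n,p in(("edge",(.5753,-.0846)),("fence",(.6085,-.0394)),("pointer",(.5746,-.2949)),("pointer_s",(.5744,-.2902)),("edge_s",(.5762,-.068)),("fence_s",(.6065,-.0435)),("offcut",(.4422,.1109))):
    print(n,(np.array(p)-r.x[:2])@Q)
imaging.camera("top")
c=strip_pose();print(c,np.degrees(c[-1]),(c[1]-r.x[:2])@Q)
print(R.from_quat(get_obs()["tool_rot"]).as_matrix())
E
```

```text
[[ 0.7032  0.2495]
 [ 0.4297  0.2999]
 [ 0.369  -0.0247]] 0.278169300836044 0.3302784706726959
[ 0.5456  0.1086 -0.1893] -10.845307760080086 [ 0.0021  0.0016  0.0006  0.0038 -0.0027 -0.0054]
edge [ 0.0655 -0.1841]
fence [ 0.0896 -0.1335]
pointer [ 0.1044 -0.3908]
pointer_s [ 0.1033 -0.3862]
edge_s [ 0.0632 -0.1677]
fence_s [ 0.0884 -0.1379]
offcut [-0.102  -0.0172]
(0.75, array([0.5483, 0.0639]), (350.8104553222656, 63.29026412963867), array([0.548 , 0.0629]), np.float64(-0.22791155324793816)) -13.058370103377985 [ 0.011  -0.0434]
[[ 0.      0.4438  0.8961]
 [ 0.      0.8961 -0.4438]
 [-1.      0.     -0.    ]]
```

```bash
python3 -m inch '[[87,[0,0,0],[9.6,0,0]],[87,[0,0,0],[9.6,0,0]],[87,[0,0,0],[9.6,0,0]],[87,[0,0,0],[9.6,0,0]],[87,[0,0,0],[9.6,0,0]],[87,[0,0,0],[9.6,0,0]],[87,[0,0,0],[9.6,0,0]],[87,[0,0,0],[9.5,0,0]],[87,[0,0,0],[0,0,0]]]' 40
python3 -m inch '[[87,[0,42,31],[0,0,0]],[87,[0,42,31],[0,0,0]],[87,[0,42,31],[0,0,0]],[87,[0,42,31],[0,0,0]],[87,[0,42,31],[0,0,0]],[87,[0,42,31],[0,0,0]],[87,[0,42,31],[0,0,0]],[87,[0,42,31],[0,0,0]],[87,[0,40,29],[0,0,0]],[87,[0,0,0],[0,0,0]]]'
cat > st.py <<'E'
from h import *
np.set_printoptions(precision=4,suppress=True)
def st(goal=None,yaw=None):
    o=get_obs(); M=R.from_quat(o["tool_rot"]).as_matrix(); yw=np.degrees(np.arctan2(M[1,1],M[0,1]))
    print("t",o["time"],"pos",o["position"],"yaw",yw,"tilt",M[:2,0],"F",o["ft_force"],"w",o["grip_width"])
    if goal is not None: print("shift mm",1000*M.T@(np.array(goal)-o["position"]),"turn x",yw-yaw)
E
python3 -c "
from st import *
st((.5811,.2052,.15),-13.06)"
```

```text
time: 2.02
position: [0.2773, 0.5601, 0.2226]
tool_rot: [0.563, 0.428, -0.563, 0.428]
ft_force: [0.0, 0.9, 0.4]
grip_width: 0.0873
time: 3.28
position: [0.582, 0.1876, 0.2237]
tool_rot: [0.558, 0.437, -0.552, 0.438]
ft_force: [-0.2, 0.8, -1.4]
grip_width: 0.0874
t 3.275 pos [0.582  0.1876 0.2237] yaw -13.462901993412085 tilt [0.0068 0.0037] F [-0.2247  0.8426 -1.3705] w 0.08741468132803805
shift mm [ 73.7116  -5.4065 -16.4825] turn x -0.402901993412085
```

```bash
python3 -m inch '[[87,[40,-5,-16],[0,0,0]],[87,[40,0,0],[0,0,0]],[87,[0,0,0],[0,0,0]]]'
python3 -c "
from st import *
st((.5811,.2052,.0518),-13.06)
cv2.imwrite('pics/t1.png',cv2.resize(imaging.camera('top')[130:300,230:490,::-1],None,fx=3,fy=3))
cv2.imwrite('pics/s1.png',cv2.resize(imaging.camera('scene')[130:300,190:450,::-1],None,fx=3,fy=3))
o=get_obs();M=R.from_quat(o['tool_rot']).as_matrix();T=M.copy();
import math
a=math.radians(-13.06);y=[math.cos(a),math.sin(a),0];x=[0,0,-1];T=np.array([x,y,np.cross(x,y)]).T
print(np.degrees(R.from_matrix(M.T@T).as_rotvec()))"
```

```text
time: 3.65
position: [0.5813, 0.2061, 0.1432]
tool_rot: [0.557, 0.439, -0.551, 0.44]
ft_force: [0.9, 0.3, 0.3]
grip_width: 0.0869
t 3.65 pos [0.5813 0.2061 0.1432] yaw -13.141568311837291 tilt [0.0081 0.0051] F [0.8605 0.2702 0.2612] w 0.08691223335054821
shift mm [91.3709 -0.5953  1.523 ] turn x -0.08156831183729096
[-0.1193 -0.5614 -0.8044]
```

View pics/s1.png

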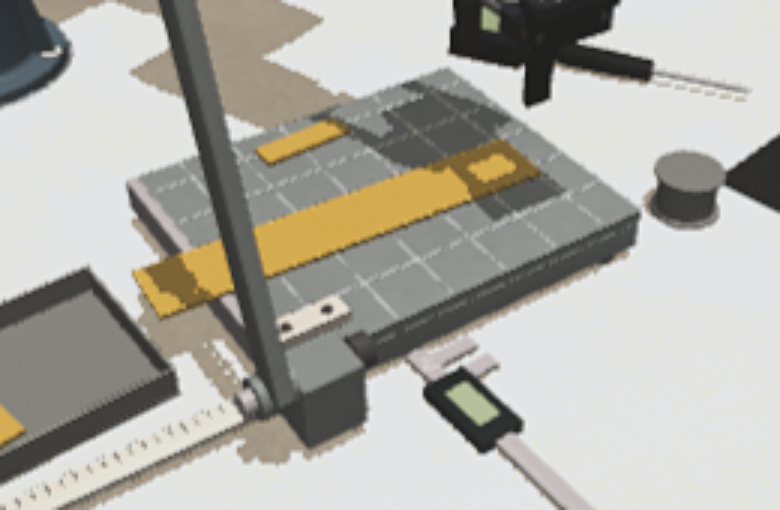

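```bash
python3 -c "
from h import *
for X in((.5813,.2061,.1432),(.5811,.2052,.055),(.539,.2156,.143),(.5813+.042,.1965,.143)): print((proj('scene',X)-[190,130])*3)"
python3 -m inch '[[87,[45,-0.5,1.5],[0,-0.6,-0.8]],[87,[0,0,0],[0,0,0]]]'
python3 -c "
from st import *
st((.5811,.2052,.0518),-13.06)"
```

```text
[497.60990621  74.76815384]
[492.59562669 163.08065579]
[468.11839439  52.37933786]
[528.5945521   98.92544191]
time: 4.0
position: [0.587, 0.2068, 0.1057]
tool_rot: [0.556, 0.438, -0.551, 0.442]
ft_force: [-0.1, 0.3, -0.1]
grip_width: 0.0868
t 4.0 pos [0.587  0.2068 0.1057] yaw -13.045681529858426 tilt [0.0081 0.0009] F [-0.0612  0.2695 -0.1247] w 0.08682538533521718
shift mm [53.8542 -5.8463  3.047 ] turn x 0.014318470141574835
```

View pics/t1.png

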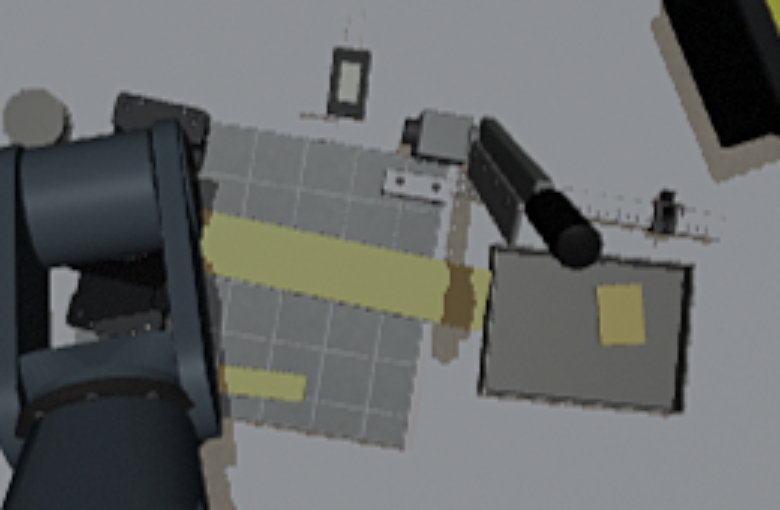

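```bash
python3 -m inch '[[87,[20,-6,3],[0,0,-0.5]],[87,[0,0,0],[0,0,0]],[87,[0,0,0],[0,0,0]]]'
python3 -c "
from st import *
st((.5811,.2052,.0518),-13.06)"
```

```text
time: 4.38
position: [0.5838, 0.2061, 0.0902]
tool_rot: [0.557, 0.44, -0.55, 0.441]
ft_force: [0.5, -0.7, 0.6]
grip_width: 0.087
t 4.375 pos [0.5838 0.2061 0.0902] yaw -12.996916302168906 tilt [0.0092 0.0048] F [ 0.5335 -0.6541  0.587 ] w 0.08697699122795018
shift mm [38.4113 -2.7348  1.7191] turn x 0.06308369783109491
```

```bash
python3 -m inch '[[87,[18,-3,2],[0,0,0]],[87,[14,0,0],[0,0,0]],[87,[0,0,0],[0,0,0]]]'
python3 -c "
from st import *
st((.5811,.2052,.0518),-13.06)"
```

```text
time: 4.75
position: [0.5828, 0.2053, 0.0601]
tool_rot: [0.559, 0.439, -0.548, 0.442]
ft_force: [-0.8, 1.1, 0.6]
grip_width: 0.087
t 4.75 pos [0.5828 0.2053 0.0601] yaw -12.997591457094849 tilt [0.0146 0.0058] F [-0.834   1.0972  0.6417] w 0.08699418591787762
shift mm [ 8.2363 -1.7658  0.521 ] turn x 0.06240854290515152
```

```bash
python3 -m inch '[[87,[6.5,-1.5,0.5],[0,0,-0.7]],[87,[0,0,0],[0,0,0]],[87,[0,0,0],[0,0,0]]]'
python3 -c "
from st import *
for i in range(3):
  imaging.camera('top'); st((.5811,.2052,.0518),-13.06)"
```

```text
time: 5.12
position: [0.5825, 0.2053, 0.0542]
tool_rot: [0.557, 0.442, -0.55, 0.439]
ft_force: [-0.1, 0.0, 0.3]
grip_width: 0.087
t 5.175 pos [0.5824 0.2053 0.0541] yaw -12.992667975213301 tilt [0.0041 0.0091] F [-0.4063  0.6878 -0.5015] w 0.08733111000086037
shift mm [ 2.3295 -1.2328  0.46  ] turn x 0.06733202478669931
t 5.225 pos [0.5823 0.2053 0.0542] yaw -12.992005117939382 tilt [0.0041 0.0091] F [-0.2784  0.3796 -0.4706] w 0.08683931290997889
shift mm [ 2.361  -1.1886  0.4316] turn x 0.06799488206061888
t 5.275 pos [0.5823 0.2053 0.0542] yaw -12.992730751328972 tilt [0.004  0.0091] F [ 0.2148 -0.0164 -0.5031] w 0.08712924654999381
shift mm [ 2.3493 -1.1485  0.4215] turn x 0.06726924867102824
```

```bash
python3 -m inch '[[87,[2,-1,0.5],[0,-0.6,0]],[87,[0,0,0],[0,0,0]]]'
python3 -c "
from st import *
st((.5811,.2052,.0518),-13.06)"
```

```text
time: 5.52
position: [0.5812, 0.2051, 0.0523]
tool_rot: [0.553, 0.439, -0.553, 0.441]
ft_force: [-0.7, 0.2, 1.0]
grip_width: 0.087
t 5.525 pos [0.5812 0.2051 0.0523] yaw -12.992108554476447 tilt [ 0.0018 -0.0018] F [-0.6848  0.1528  0.9964] w 0.08704467063007422
shift mm [ 0.4605 -0.1054 -0.0721] turn x 0.06789144552355353
```

Excellent. Close.

```bash
python3 -m inch '[[50,[0,0,0],[0,0,0]],[50,[0,0,0],[0,0,0]],[50,[0,0,0],[0,0,0]],[50,[0,0,0],[0,0,0]],[50,[0,0,0],[0,0,0]],[50,[0,0,0],[0,0,0]]]' 40
python3 -c "
from st import *
imaging.camera('top');st((.5811,.2052,.0518),-13.06)
print(strip_pose()); imaging.camera('scene'); print(strip_pose('scene'))"
```

```text
time: 6.28
position: [0.581, 0.2053, 0.0523]
tool_rot: [0.553, 0.439, -0.553, 0.441]
ft_force: [0.4, 0.3, -0.3]
grip_width: 0.0586
t 6.325 pos [0.5811 0.2053 0.0523] yaw -12.99778115055127 tilt [ 0.0016 -0.0016] F [-0.0988 -0.5437  0.3811] w 0.05857363534276463
shift mm [0.4779 0.0515 0.0452] turn x 0.062218849448729685
(0.81, array([0.5411, 0.029 ]), (279.0671081542969, 63.464542388916016), array([0.5407, 0.0266]), np.float64(-0.23171660868050686))
(0.86, array([0.5537, 0.059 ]), (348.7093811035156, 70.06903839111328), array([0.5505, 0.0482]), np.float64(-0.22119477458715078))
```

```bash
python3 -m inch '[[50,[0,0,0],[-2.2,0,0]],[50,[0,10,0],[0,0,0]],[50,[0,10,0],[0,0,0]],[50,[0,10,0],[0,0,0]],[50,[0,0,0],[0,0,0]]]'
python3 -c "
from st import *
imaging.camera('top');st()
r=strip_pose();print(r[1:],np.degrees(r[-1]))
for n,z in(('fence',.05),('edge',.05),('pointer',.054),('strip_end',.0525)):
  for q in imaging.tip_of('top',n)[:2]: print(n,q['confidence'],onz('top',q['pixel'],z))
cv2.imwrite('pics/t2.png',cv2.resize(imaging.camera('top')[150:270,300:500,::-1],None,fx=4,fy=4))
"
```

```text
time: 7.1
position: [0.6124, 0.1991, 0.0523]
tool_rot: [-0.545, -0.45, 0.545, -0.451]
ft_force: [0.9, -0.2, 0.1]
grip_width: 0.0586
t 7.15 pos [0.6121 0.1992 0.0523] yaw -10.893779374733597 tilt [ 0.0007 -0.0014] F [ 0.6311 -0.0928 -0.1771] w 0.058943352502762766
(array([0.5784, 0.0197]), (274.22271728515625, 60.90077590942383), array([0.5783, 0.019 ]), np.float64(-0.19718722819460385)) -11.297995949433872
fence 0.63 [ 0.6103 -0.0356  0.05  ]
fence 0.46 [ 0.5878 -0.0732  0.05  ]
edge 0.68 [ 0.5765 -0.084   0.05  ]
pointer 0.67 [ 0.5703 -0.2892  0.054 ]
strip_end 0.92 [ 0.5427 -0.1116  0.0525]
```

View pics/t2.png

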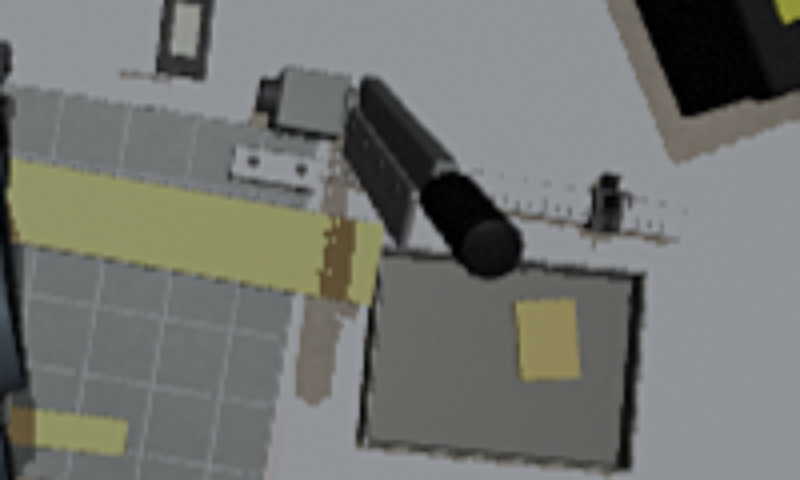

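```bash
python3 -c "
from h import *
im=cv2.imread('pics/top0.png',0)
L=cv2.createLineSegmentDetector(cv2.LSD_REFINE_ADV).detect(cv2.resize(im,None,fx=3,fy=3,interpolation=cv2.INTER_CUBIC))[0][:,0]
out=[]
for x1,y1,x2,y2 in L:
    p=onz('top',((x1+.5)/3-.5,(y1+.5)/3-.5),.05)[:2];q=onz('top',((x2+.5)/3-.5,(y2+.5)/3-.5),.05)[:2];d=q-p;l=np.hypot(*d)
    m=(p+q)/2
    if l<.06 or not(.36<m[0]<.72 and -.1<m[1]<.31):continue
    a=np.degrees(np.arctan2(d[1],d[0]));print(m.round(3),l.round(3),((a+45+10.8)%90-45-10.8).round(2), 'x' if abs(d[0])>abs(d[1]) else 'y')
"
python3 -c "
from h import *
im=cv2.imread('pics/top0.png',0); im=cv2.createCLAHE(4,(8,8)).apply(im)
L=cv2.createLineSegmentDetector(cv2.LSD_REFINE_STD).detect(cv2.resize(im,None,fx=2,fy=2,interpolation=cv2.INTER_CUBIC))[0][:,0]
A=[]
for x1,y1,x2,y2 in L:
    p=onz('top',((x1+.5)/2-.5,(y1+.5)/2-.5),.05)[:2];q=onz('top',((x2+.5)/2-.5,(y2+.5)/2-.5),.05)[:2];d=q-p;l=np.hypot(*d)
    m=(p+q)/2
    if l<.03 or not(.36<m[0]<.72 and -.1<m[1]<.31):continue
    a=np.degrees(np.arctan2(d[1],d[0]));a=(a+45+10.8)%90-45-10.8;A.append((m[0],m[1],l,a,abs(d[0])>abs(d[1])))
A=np.array(sorted(A,key=lambda r:-r[2]));print(len(L),A[:30].round(3))
"
```

```text
Traceback (most recent call last):
  File "h.py", line 9, in onz
    o,d=ray(cam,px); return o+d*(z-o[2])/d[2]
        ~~~^^^^^^^^
  File "h.py", line 5, in ray
    p=imaging.camera_params(cam); K=np.array(p["camera_matrix"]); Rm=np.array(p["rotation"])
ValueError: time passes only in moves, steps and waits
```

```bash
sed -i 's/^def ray/import functools\nCP=functools.lru_cache(imaging.camera_params)\ndef ray/; s/p=imaging.camera_params(cam)/p=CP(cam)/' h.py; python3 -c "
from h import *
im=cv2.imread('pics/top0.png',0); im=cv2.createCLAHE(4,(8,8)).apply(im)
L=cv2.createLineSegmentDetector(cv2.LSD_REFINE_STD).detect(cv2.resize(im,None,fx=2,fy=2,interpolation=cv2.INTER_CUBIC))[0][:,0]
A=[]
for x1,y1,x2,y2 in L:
    p=onz('top',((x1+.5)/2-.5,(y1+.5)/2-.5),.05)[:2];q=onz('top',((x2+.5)/2-.5,(y2+.5)/2-.5),.05)[:2];d=q-p;l=np.hypot(*d)
    m=(p+q)/2
    if l<.03 or not(.36<m[0]<.72 and -.1<m[1]<.31):continue
    a=np.degrees(np.arctan2(d[1],d[0]));a=(a+45+10.8)%90-45-10.8;A.append((m[0],m[1],l,a,abs(d[0])>abs(d[1])))
A=np.array(sorted(A,key=lambda r:-r[2]));print(len(L));print(A[:30].round(3))
"
```

```text
954
[[ 5.8200e-01  8.4000e-02  9.4000e-02 -1.3072e+01  0.0000e+00]
 [ 4.6200e-01  4.0000e-03  6.4000e-02 -1.0141e+01  1.0000e+00]
 [ 4.8000e-01  1.0200e-01  5.9000e-02 -1.0948e+01  1.0000e+00]
 [ 6.1200e-01 -4.1000e-02  5.6000e-02 -1.0610e+01  0.0000e+00]
 [ 5.8300e-01 -7.2000e-02  4.9000e-02 -1.0411e+01  1.0000e+00]
 [ 4.3400e-01  5.5000e-02  4.7000e-02 -1.0698e+01  1.0000e+00]
 [ 4.4700e-01  1.2900e-01  4.7000e-02 -7.2550e+00  0.0000e+00]
 [ 6.5900e-01 -9.3000e-02  4.6000e-02  4.0500e-01  1.0000e+00]
 [ 5.0500e-01  1.4800e-01  4.6000e-02 -1.1360e+01  1.0000e+00]
 [ 4.1600e-01  8.9000e-02  4.5000e-02 -9.3020e+00  0.0000e+00]
 [ 6.5000e-01 -6.8000e-02  4.5000e-02 -9.9420e+00  0.0000e+00]
 [ 4.4100e-01 -9.8000e-02  4.4000e-02 -6.9410e+00  1.0000e+00]
 [ 6.6300e-01  1.6500e-01  4.4000e-02 -1.1557e+01  1.0000e+00]
 [ 6.4700e-01  7.1000e-02  4.3000e-02 -9.8610e+00  1.0000e+00]
 [ 4.2200e-01  1.3600e-01  4.2000e-02 -5.1740e+00  0.0000e+00]
 [ 6.6600e-01  1.7000e-01  4.2000e-02 -1.0457e+01  1.0000e+00]
 [ 5.1600e-01  1.9700e-01  4.1000e-02 -1.0575e+01  1.0000e+00]
 [ 4.3000e-01  5.0000e-03  4.0000e-02 -1.0549e+01  1.0000e+00]
 [ 6.1300e-01  4.9000e-02  4.0000e-02 -1.1023e+01  0.0000e+00]
 [ 4.0600e-01  1.9100e-01  4.0000e-02 -1.1324e+01  0.0000e+00]
 [ 3.9700e-01  1.4200e-01  4.0000e-02 -1.1097e+01  0.0000e+00]
 [ 4.9000e-01  1.7500e-01  3.9000e-02 -1.0826e+01  0.0000e+00]
 [ 6.7600e-01 -4.8000e-02  3.9000e-02 -1.1555e+01  1.0000e+00]
 [ 6.3100e-01  1.4600e-01  3.7000e-02 -1.0648e+01  0.0000e+00]
 [ 5.2600e-01  2.4100e-01  3.6000e-02 -1.0245e+01  1.0000e+00]
 [ 4.4100e-01  8.5000e-02  3.5000e-02 -7.2310e+00  0.0000e+00]
 [ 6.3200e-01  1.8000e-02  3.4000e-02 -9.2640e+00  1.0000e+00]
 [ 6.0400e-01  7.9000e-02  3.4000e-02 -1.0601e+01  1.0000e+00]
 [ 5.3700e-01  2.8200e-01  3.2000e-02 -6.2980e+00  1.0000e+00]
 [ 6.2200e-01  1.7200e-01  3.2000e-02 -1.0946e+01  1.0000e+00]]
```

```bash
python3 -m inch '[[50,[0,6,0],[-0.2,0,0]],[50,[0,0,0],[0,0,0]]]'; python3 -m inch '[[50,[0,2,0],[0,0,0]],[50,[0,0,0],[0,0,0]]]';python3 -m inch '[[50,[0,1.5,0],[0,0,0]],[50,[0,0,0],[0,0,0]]]'
python3 -c "
from st import *
st()"
```

```text
time: 7.7
position: [0.6151, 0.1987, 0.0524]
tool_rot: [-0.543, -0.452, 0.546, -0.45]
ft_force: [0.7, 0.1, -0.7]
grip_width: 0.0586
time: 7.95
position: [0.6165, 0.1984, 0.0524]
tool_rot: [-0.543, -0.452, 0.546, -0.45]
ft_force: [-0.4, -0.8, 0.4]
grip_width: 0.0586
time: 8.2
position: [0.6175, 0.1983, 0.0525]
tool_rot: [-0.543, -0.452, 0.547, -0.449]
ft_force: [-0.4, -0.8, 1.1]
grip_width: 0.0585
t 8.2 pos [0.6175 0.1983 0.0525] yaw -10.797011969058179 tilt [-0.0069 -0.0006] F [-0.3993 -0.8193  1.1014] w 0.05854985824104621
```

```bash
for i in 1; do python3 -m inch '[[50,[0,3,0],[-0.1,0,0.3]],[50,[0,0,0],[0,0,0]]]'; python3 -m inch '[[50,[0,2,0],[0,0,0]],[50,[0,0,0],[0,0,0]]]';python3 -m inch '[[50,[0,2,0],[0,0,0]],[50,[0,0,0],[0,0,0]]]'; done
python3 -c "
from st import *
o=get_obs();print(o['moment'])
st()"
```

```text
time: 8.45
position: [0.6207, 0.1976, 0.0523]
tool_rot: [-0.544, -0.451, 0.545, -0.451]
ft_force: [0.0, -0.7, 1.2]
grip_width: 0.0584
time: 8.7
position: [0.6228, 0.1972, 0.0523]
tool_rot: [-0.544, -0.451, 0.545, -0.451]
ft_force: [0.0, -0.2, 0.5]
grip_width: 0.0585
time: 8.95
position: [0.6249, 0.1968, 0.0523]
tool_rot: [-0.544, -0.451, 0.545, -0.451]
ft_force: [-0.7, 0.3, 0.0]
grip_width: 0.0587
[-0.103   0.0469 -0.1764]
t 8.95 pos [0.6249 0.1968 0.0523] yaw -10.69993579441061 tilt [-0.0014 -0.0018] F [-0.7232  0.2521  0.0307] w 0.05874711226427237
```

```bash
for i in 1 2; do python3 -m inch '[[50,[0,1.5,0],[0,0,0]],[50,[0,0,0],[0,0,0]]]' >/dev/null; python3 -c "
from st import *
imaging.camera('top');st();print(get_obs()['moment'])
r=strip_pose();print(r[1:],np.degrees(r[-1]))"; done
python3 -c "
from st import *
cv2.imwrite('pics/t3.png',cv2.resize(imaging.camera('top')[160:250,310:430,::-1],None,fx=6,fy=6))"
```

```text
t 9.25 pos [0.6261 0.1966 0.0523] yaw -10.73667618353955 tilt [-0.0022 -0.0015] F [-2.0412 -0.5253  1.7546] w 0.05865183873612008
[-0.0221  0.1834 -0.3084]
(array([0.5911, 0.0174]), (275.458740234375, 64.44276428222656), array([0.5909, 0.0164]), np.float64(-0.1994559845285531)) -11.427986112112738
t 9.6 pos [0.6266 0.1966 0.0524] yaw -10.783637412838566 tilt [-0.0043 -0.0011] F [-2.4988  1.1728  2.3455] w 0.05866148964413519
[-0.0107  0.3137 -0.4222]
(array([0.5914, 0.0174]), (279.38555908203125, 64.4253158569336), array([0.5912, 0.0156]), np.float64(-0.20220537859829543)) -11.58551478852727
```

View pics/t3.png

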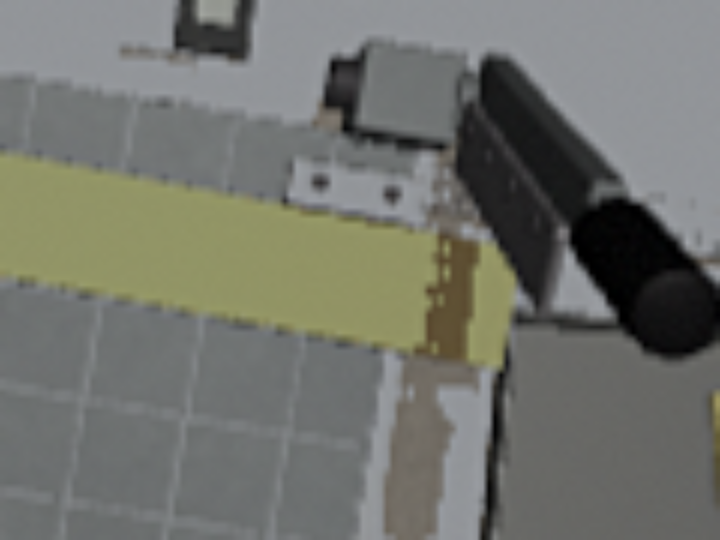

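```bash
python3 -m inch '[[50,[0,0,0],[-0.5,0,0.2]],[50,[0,0,0],[0,0,0]]]' >/dev/null; python3 -c "
from st import *
for i in range(2):imaging.camera('top');st();print(get_obs()['moment'])
r=strip_pose();print(r[1:],np.degrees(r[-1]))"
```

```text
t 10.0 pos [0.6263 0.1966 0.0523] yaw -10.405812666385597 tilt [-0.0016 -0.001 ] F [-2.0434  1.1073  2.3909] w 0.05856982443573689
[ 0.0132  0.4228 -0.8208]
t 10.05 pos [0.6263 0.1966 0.0523] yaw -10.392813449987056 tilt [-0.0016 -0.0011] F [-1.9237 -0.1515  2.2705] w 0.05859762806968512
[-0.0364  0.3946 -0.8353]
(array([0.5902, 0.0177]), (275.0638732910156, 61.058998107910156), array([0.591 , 0.0174]), np.float64(-0.20838694016163353)) -11.939692176906835
```

```bash
python3 -m inch '[[50,[0,0,0],[0.3,0,0]],[50,[0,0,8],[0,0,0]],[50,[0,0,10],[0,0,0]],[50,[0,0,10],[0,0,0]],[50,[0,0,10],[0,0,0]],[50,[0,0,0],[0,0,0]]]' >/dev/null; python3 -c "
from st import *
for i in range(2):imaging.camera('top');st();print(get_obs()['moment'])"
```

```text
t 10.9 pos [0.6187 0.1604 0.0523] yaw -10.530188643175984 tilt [-0.0006  0.0028] F [-2.9296 -0.9446  2.7743] w 0.05827463697322434
[-0.3294  0.4635 -0.4439]
t 10.95 pos [0.6187 0.1604 0.0523] yaw -10.523348982100629 tilt [-0.0007  0.0025] F [-3.8023 -1.9701  2.7472] w 0.05882952819795291
[-0.5119  0.4643 -0.5366]
```

```bash
python3 -m inch '[[50,[0,0,10],[0,0,0]],[50,[0,0,10],[0,0,0]],[50,[0,0,10],[0,0,0]],[50,[0,0,10],[0,0,0]],[50,[0,0,10],[0,0,0]],[50,[0,0,0],[0,0,0]]]' >/dev/null; python3 -c "
from st import *
for i in range(2):imaging.camera('top');st();print(get_obs()['moment'])
for n,z in(('fence',.05),('edge',.05),('pointer',.054),('strip_end',.0525)):
  for q in imaging.tip_of('top',n)[:2]: print(n,q['confidence'],onz('top',q['pixel'],z))"
```

```text
t 11.75 pos [0.6093 0.115  0.0523] yaw -10.38138860515646 tilt [0.0011 0.0099] F [-4.0962 -1.8774  3.2231] w 0.058521996027619906
[-0.5837  0.5623 -0.335 ]
t 11.8 pos [0.6093 0.115  0.0523] yaw -10.382195236223467 tilt [0.001  0.0098] F [-2.9476 -3.3867  4.0626] w 0.058538342086575386
[-0.7288  0.512  -0.3199]
fence 0.92 [ 0.6036 -0.0372  0.05  ]
fence 0.61 [ 0.5673 -0.2888  0.05  ]
edge 0.63 [ 0.5798 -0.0797  0.05  ]
pointer 0.54 [ 0.572  -0.2942  0.054 ]
pointer 0.35 [ 0.59  -0.023  0.054]
strip_end 0.65 [ 0.5488 -0.2004  0.0525]
strip_end 0.62 [0.7602 0.0188 0.0525]
```

```bash
python3 -m inch '[[50,[0,0,10],[0,-0.4,0]],[50,[0,0,10],[0,0,0]],[50,[0,0,10],[0.1,0,0]],[50,[0,0,10],[0,-0.3,0]],[50,[0,0,0],[0,0,0]]]' >/dev/null; python3 -c "
from st import *
for i in range(2):imaging.camera('top');st();print(get_obs()['moment'])"
```

```text
t 12.675 pos [0.6031 0.0819 0.0522] yaw -10.556922437234944 tilt [0.003  0.0082] F [-2.8286 -2.0362  3.6999] w 0.0589576410050343
[-0.5489  0.5839 -0.2759]
t 12.725 pos [0.6031 0.0819 0.0522] yaw -10.565424133195464 tilt [0.0029 0.0082] F [-3.6285 -2.29    4.2137] w 0.058253366197515595
[-0.5633  0.6792 -0.2808]
```

```bash
python3 -m inch '[[50,[0,0,10],[0,-0.4,0]],[50,[0,0,10],[0,0,0]],[50,[0,0,10],[0,0,0]],[50,[0,0,5],[0,-0.4,0]],[50,[0,0,0],[0,0,0]]]' >/dev/null; python3 -c "
from st import *
for i in range(2):imaging.camera('top');st();print(get_obs()['moment'])
for c in ('top','scene'):
 a=imaging.camera(c)
 for n,z in(('pointer',.054),('strip_end',.0525),('edge',.05)):
  for q in imaging.tip_of(c,n)[:2]: print(c,n,q['confidence'],np.array(q['pixel']),onz(c,q['pixel'],z))
 p=proj(c,(.565,-.26,.055)).astype(int);print(p-[50,38]);cv2.imwrite(f'pics/{c}4.png',cv2.resize(a[p[1]-38:p[1]+37,p[0]-50:p[0]+50,::-1],None,fx=8,fy=8,interpolation=cv2.INTER_CUBIC))"
```

```text
t 13.4 pos [0.5971 0.0517 0.0522] yaw -10.611013660752505 tilt [0.0025 0.0014] F [-1.9421  0.4885  3.8235] w 0.05866214052048593
[ 0.0237  0.5835 -0.1739]
t 13.45 pos [0.5972 0.0517 0.0522] yaw -10.616522042420426 tilt [0.0024 0.0014] F [-3.1688  0.2285  4.0403] w 0.058703120290751296
[ 0.018   0.604  -0.1881]
top pointer 0.62 [454.9 205.2] [ 0.5778 -0.2927  0.054 ]
top pointer 0.59 [343.2 144.5] [0.7615 0.0298 0.054 ]
top strip_end 0.83 [445.5 219.5] [ 0.5366 -0.2643  0.0525]
[393 171]
scene pointer 0.77 [175.2 285.6] [ 0.5664 -0.2897  0.054 ]
scene strip_end 0.61 [182.9 270.5] [ 0.5396 -0.2596  0.0525]
scene edge 0.57 [269.3 236.3] [ 0.5792 -0.0706  0.05  ]
[138 238]
```

View pics/top4.png

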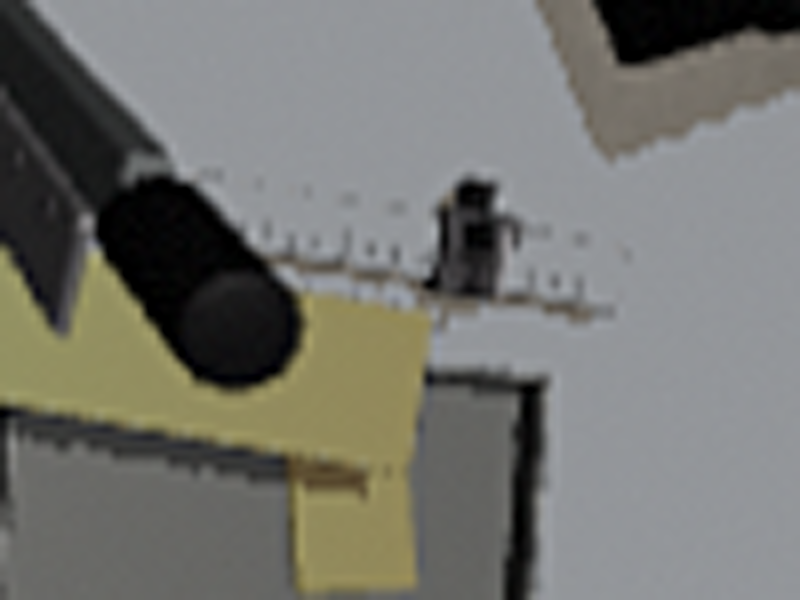

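View pics/scene4.png

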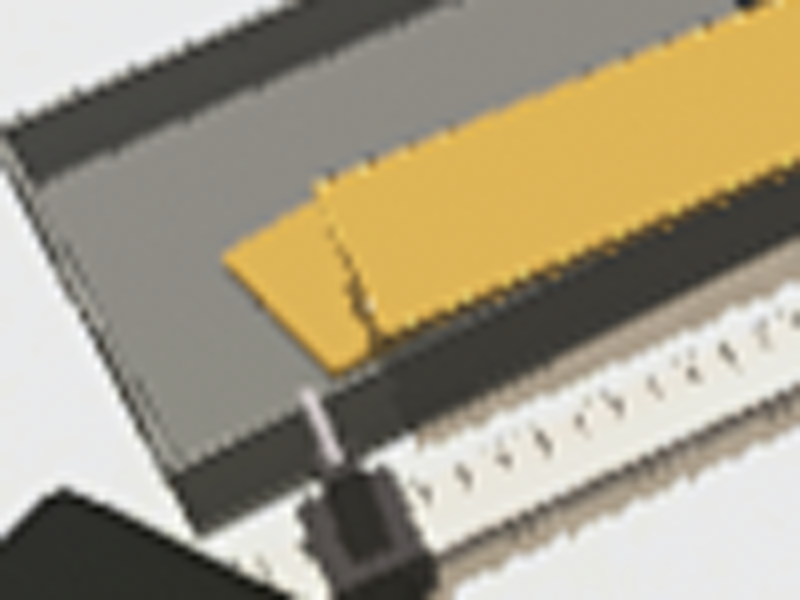

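```bash
cat > rem.py <<'E'
from h import *
a=np.radians(-10.65); out=np.array([np.sin(a),-np.cos(a)])
def rem(cam,off,tip,c1,c2,s=8):
    f=lambda p:(off[0]+(p[0]+.5)/s-.5,off[1]+(p[1]+.5)/s-.5)
    T=onz(cam,f(tip),.054)[:2]; C=[onz(cam,f(c),.055)[:2] for c in(c1,c2)]
    e=C[1]-C[0]; print(cam,'tip',T,'corners',*C,'w',np.hypot(*e),'end ang',np.degrees(np.arctan2(-e[1],-e[0])),'rem',[(T-c)@out for c in C],'lateral',(T-C[0])@np.array([np.cos(a),np.sin(a)]))
    return T,C
E
python3 -c "
from rem import *
np.set_printoptions(precision=4,suppress=True)
rem('scene',(138,238),(308,388),(375,342),(316,182))
T,C=rem('top',(393,171),(445,310),(432,308),(408,468))
for cam,o in(('top',(393,171)),('scene',(138,238))): print(cam,[(proj(cam,(*x,.054))-o+.5)*8-.5 for x in((.573,-.292),)])"
```

```text
scene tip [ 0.5686 -0.289 ] corners [ 0.5677 -0.2705] [ 0.5077 -0.2553] w 0.06189989242311221 end ang -14.171394336128417 rem [np.float64(0.018045845675389215), np.float64(0.02184781384911921)] lateral 0.004305527337440118
top tip [ 0.5661 -0.2727] corners [ 0.5669 -0.2676] [ 0.5089 -0.2569] w 0.05891902528414685 end ang -10.535021943420862 rem [np.float64(0.005097728555004064), np.float64(0.004979493136383351)] lateral 0.00019699337917634938
top [array([497.3408, 290.379 ])]
scene [array([305.1916, 404.9776])]
```

```bash
python3 -m inch '[[50,[0,0,8],[0,0,0]],[50,[0,0,6],[0,-0.2,0]],[50,[0,0,0],[0,0,0]]]' >/dev/null; python3 -c "
from st import *
for i in range(2):imaging.camera('top');st();print(get_obs()['moment'])
A=[]
for c,z in (('top',.055),('scene',.055)):
 a=imaging.camera(c)
 for n,z in(('pointer',.054),('strip_end',.0525)):
  for q in imaging.tip_of(c,n)[:1]: print(c,n,q['confidence'],np.array(q['pixel']),onz(c,q['pixel'],z))
 p=proj(c,(.56,-.28,.055)).astype(int);print(p-[25,18]);A.append(cv2.resize(a[p[1]-18:p[1]+18,p[0]-25:p[0]+25,::-1],None,fx=16,fy=8*2,interpolation=cv2.INTER_CUBIC)[:,:])
cv2.imwrite('pics/s5.png',A[1]);cv2.imwrite('pics/t5.png',A[0])"
```

```text
t 14.275 pos [0.5947 0.0392 0.0522] yaw -10.667388176895114 tilt [0.0028 0.0009] F [-2.3406  0.6871  2.6686] w 0.05859417761292663
[ 0.0497  0.5704 -0.1544]
t 14.325 pos [0.5948 0.0392 0.0522] yaw -10.66639920462029 tilt [0.0028 0.0008] F [-2.9325  0.2968  3.7713] w 0.05839860086684902
[ 0.0167  0.635  -0.1323]
top pointer 0.6 [452.9 205.4] [ 0.5773 -0.2868  0.054 ]
top strip_end 0.6 [451.3 220.1] [ 0.5346 -0.2811  0.0525]
[425 193]
scene pointer 0.71 [174.9 289.5] [ 0.5749 -0.2947  0.054 ]
scene strip_end 0.73 [177.2 274.2] [ 0.5406 -0.2726  0.0525]
[153 262]
```

View pics/s5.png

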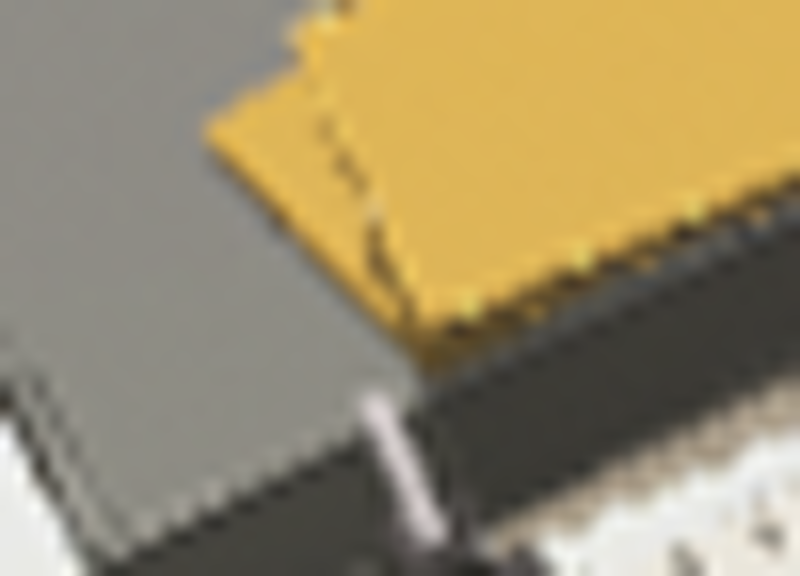

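View pics/t5.png

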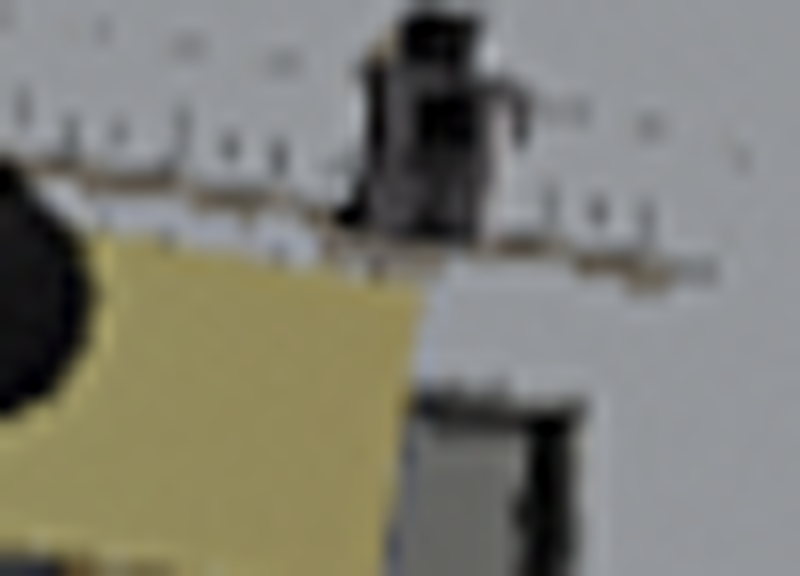

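```bash
python3 -c "
from rem import *
np.set_printoptions(precision=4,suppress=True)
T,C=rem('scene',(153,262),(370,393),(416,322),(318,70),16)
T=np.array([.5686,-.289]);print(T)
# ideal tip for remaining 0..10 given corner C[0], lateral 7mm
rx=np.array([np.cos(a),np.sin(a)])
for r in(0,3,6,9):
  X=C[0]+.007*rx+r/1000*out; print(r,(proj('scene',(*X,.054))-[153,262]+.5)*16-.5,'top',(proj('top',(*X,.054))-[425,193]+.5)*16-.5)
# direction of plate at .054
for l in(.007,.02,.03):
  X=C[0]+l*rx+.0055*out;print(l,(proj('scene',(*X,.054))-[153,262]+.5)*16-.5)
e=proj('top',(*C[0],.055));print('corner in top',(e-[425,193]+.5)*16-.5)
"
```

```text
scene tip [ 0.5681 -0.2896] corners [ 0.5627 -0.2805] [ 0.5155 -0.2697] w 0.04845399296453141 end ang -12.93979926091321 rem [np.float64(0.00795940882219012), np.float64(0.009895334755553537)] lateral 0.006996921377006501
[ 0.5686 -0.289 ]
0 [435.1121 364.6864] top [427.91   248.5623]
3 [410.6402 375.3353] top [444.2177 251.3846]
6 [386.0875 386.0194] top [460.5266 254.2072]
9 [361.4536 396.7388] top [476.8368 257.0299]
0.007 [390.1852 384.2363]
0.02 [422.1976 455.1327]
0.03 [447.3337 510.8005]
corner in top [424.127  286.1534]
```

```bash
python3 -m inch '[[50,[0,0,5.5],[0,0,0]],[50,[0,0,0],[0,0,0]]]' >/dev/null; python3 -c "
from st import *
for i in range(2):imaging.camera('top');st();print(get_obs()['moment'])
a=np.mean([imaging.camera('scene').astype(float) for i in range(4)],0).astype(np.uint8)[270:300,157:197,::-1]
cv2.imwrite('pics/s6.png',cv2.resize(a,None,fx=20,fy=20,interpolation=cv2.INTER_NEAREST))"
```

```text
t 14.925 pos [0.5938 0.0343 0.0522] yaw -10.66486375146482 tilt [0.0031 0.0017] F [-3.0283 -0.5617  2.9446] w 0.05837262023544969
[-0.2283  0.6668 -0.1016]
t 14.975 pos [0.5938 0.0342 0.0522] yaw -10.671361204440473 tilt [0.0031 0.0018] F [-4.2152 -1.4986  2.9989] w 0.058960519489732806
[-0.2541  0.7266 -0.0753]
```

View pics/s6.png

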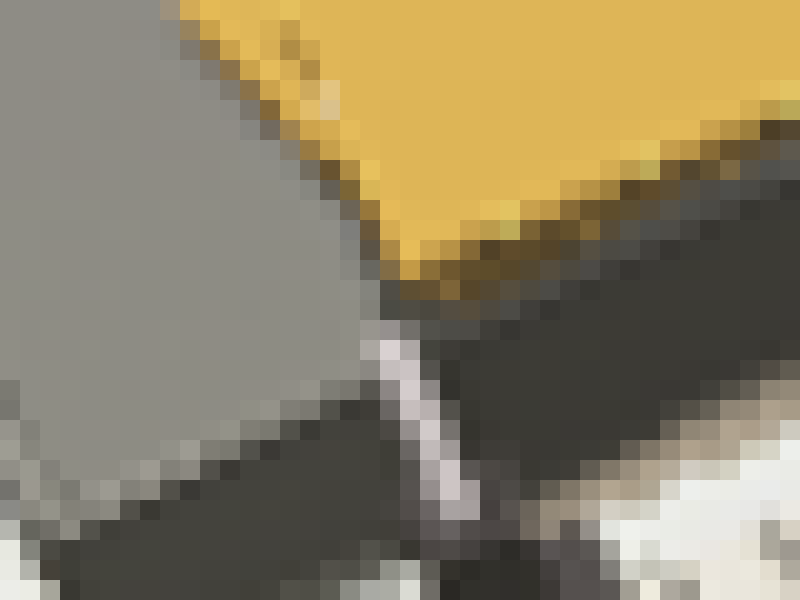

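```bash
python3 -c "
from rem import *
np.set_printoptions(precision=4,suppress=True)
T,C=rem('scene',(157,270),(386,334),(402,272),(320,85),20)
rx=np.array([np.cos(a),np.sin(a)])
for r in(0,2,4):
  for l in (.007,.018,.03):
    X=C[0]+l*rx+r/1000*out; print(r,l,(proj('scene',(*X,.054))-[157,270]+.5)*20-.5)
"
```

```text
scene tip [ 0.5687 -0.2896] corners [ 0.5635 -0.285 ] [ 0.5355 -0.2795] w 0.028611089136930855 end ang -11.126829434424849 rem [np.float64(0.0035463106925914417), np.float64(0.0037844163975374414)] lateral 0.00588097670369489
0 0.007 [425.7749 325.717 ]
0 0.018 [459.775  400.6776]
0 0.03 [497.6366 484.1516]
2 0.007 [405.2739 334.6525]
2 0.018 [439.1101 409.7844]
2 0.03 [476.79   493.4512]
4 0.007 [384.7276 343.6076]
4 0.018 [418.3991 418.9116]
4 0.03 [455.8965 502.7717]
```

```bash
python3 -m inch '[[50,[0,0,3.5],[0,0,0]],[50,[0,0,0],[0,0,0]],[50,[0,0,0],[0,0,0]],[50,[0,0,0],[0,0,0]]]' >/dev/null; python3 -c "
from st import *
for i in range(2):imaging.camera('top');st();print(get_obs()['moment'])
a=imaging.camera('scene')[270:300,157:197,::-1]
cv2.imwrite('pics/s7.png',cv2.resize(a,None,fx=20,fy=20,interpolation=cv2.INTER_NEAREST))"
```

```text
t 15.725 pos [0.5933 0.0317 0.0522] yaw -10.703213438312147 tilt [0.0036 0.0033] F [-2.7924  0.9501  4.5524] w 0.05890509962295683
[ 0.0148  0.6644 -0.1576]
t 15.775 pos [0.5933 0.0317 0.0522] yaw -10.703386713468502 tilt [0.0035 0.0033] F [-2.9289  0.3133  2.7523] w 0.05864538416107763
[ 0.0702  0.6236 -0.1151]
```

View pics/s7.png

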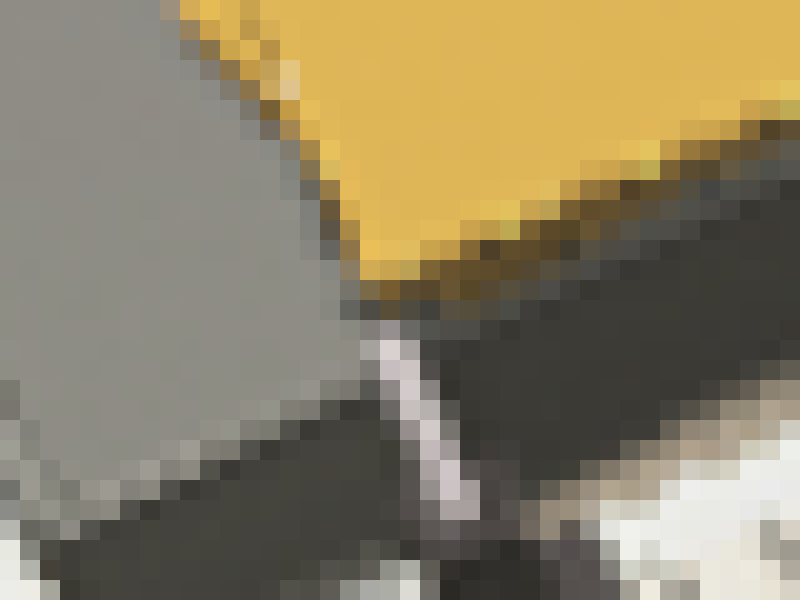

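```bash
python3 -c "
from h import *
print(robot.hand_in())"
```

```text
the job is handed in; nothing more can be done
None
```

I handed the job in at about 15.8 s of the 48 s allowed. The strip is held near its rear end, roughly 105 mm behind the cutting edge, with a 40 N grip. The verdict isn't reported, so these are my own last checks:

- **Squaring:** I gripped the rear of the strip, turned it about 2.4° and pushed it against the fence before sliding. Contact showed as about 2–3 N of side force, and the same push was still there at the end.
- **Position at the pointer:** in the last scene-camera picture the strip's end face lines up with the pointer plate to about 1 mm. My earlier estimates of the remaining travel differed by up to about 5 mm. I relied on the scene-camera readings, since the top camera doesn't show the pointer tip clearly.
- **Angle:** the tool yaw is −10.7° and the shear is about −10.65°. Near the fence, the network's outline of the strip suggested about 1° more skew. I put that down to the lever hiding a corner of the strip. Even if real, it is inside the 2.6° limit.
- **Flat and still:** tool tilt is under 0.3°, tip height stayed at 52 mm throughout, and finger opening was steady at 58.6 mm.
- **Gauge pointer:** it looks unmoved between the last two pictures.
- **Other items:** I didn't re-measure the loose items. Those in view looked undisturbed.

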